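# Set the wash-table valve to half and hold the rinse dial at its third click

### The job

At the yard's wash table, first set the water valve's lever half open (45 degrees, midway between crosswise to the pipe and in line with it). Then turn the sprung dial on the grey control box clockwise past its first two clicks to the third and hold it there against its spring with the gripper: finish while still holding it. The valve must stay at half, and the loose things on the table must be left where they are.

Things in the scene. Friction and masses are not known exactly. Their poses are not given: they have to be found in the camera images.
- valve (a joint): Angle of the water valve's lever, rad, growing clockwise seen from above. 0 = closed: lever square to the pipe, along -x of valve_axis. 1.571 = fully open: lever above the pipe, along +y of valve_axis. 0.785 = half open. Starts between 0 and 0.45; stays where it is left (friction about 0.18 N m, 2 N at the grip).
- valve_axis (a point): Fixed point on the valve lever's upright turning axis, 86 mm above the table (lever's mid-height). Axes of the fixed valve unit: pipe along y, z up. Unit: steel foot plate 130 x 200 mm (x, y), 8 mm thick, pipe 28 mm across centred 40 mm above the table, brass ball valve 52 mm across. Valve and control box stand left and right of the robot, either way round.
- valve_grip (a point): Middle of the black rubber sleeve on the valve's lever, 85 mm from the turning axis, 86 mm above the table. Sleeve 65 mm long (52 to 117 mm from the axis), 22 mm wide, 12 mm high, free below down to the 8 mm foot plate or the table. Turns with the lever: its -x points out along the lever, z up.
- dial_turn (a joint): Angle of the sprung dial, rad, growing clockwise seen from above. 0 = off: it starts there and springs back there when let go. Clicks (detents) at 0.42, 0.84 and 1.26 (the third), black ticks on the box, longer each time (shortest: off); a hard stop at 1.34. The spring pulls back everywhere: 0.1 to 0.4 N m on the way, about 0.3 at the third click.
- dial_axis (a point): Fixed point on the dial's upright turning axis, 116 mm above the table (wing's mid-height); axes of the fixed control box, not of the dial, z up. Box: grey block 170 x 170 mm, 85 mm high, dial in the middle of its top. At joint value q the wing points along (-cos(0.64-q), -sin(0.64-q)) in this x and y.
- dial_grip (a point): Point in the dial's wing grip, 50 mm from the turning axis, 116 mm above the table. Wing: upright grey bar 14 mm thick, 36 mm high (top at 134 mm), from 33 mm behind the axis to 62 mm on this side, on a black disc 90 mm across (top at 99 mm; the box's top is at 85 mm). Turns with the dial: its -x points out along the wing, z up.
- dial: The dial itself (black disc and grey wing as one piece); origin on the turning axis, 85 mm above the table; turns with the dial, its -x points out along the wing, z up.
- jar_mid (a point): Bystander, loose on the table, to be left alone: closed clear jar with a white cap, 80 mm across, 110 mm high; point half-way up.
- lid_mid (a point): Bystander, loose on the table, to be left alone: white disc-shaped jar lid, 74 mm across, 14 mm high; its centre.
- pot_mid (a point): Bystander, loose on the table, to be left alone: open steel pot, 110 mm across, 70 mm high; point half-way up.
- cup_mid (a point): Bystander, loose on the table, to be left alone: grey open cup, 72 mm across, 85 mm high; point half-way up.
- bottle_mid (a point): Bystander, loose on the table, to be left alone: white bottle with a black cap, 64 mm across, 170 mm high; point half-way up.
- brush_mid (a point): Bystander, loose on the table, to be left alone: white scrubbing brush lying flat; a point near its middle, 10 mm above the table.
- band_mid (a point): Bystander, loose on the table, to be left alone: steel ring, 64 mm across, 18 mm high, lying flat; its centre.

How it is judged:
By the outcome, as a careful person would: the job done as asked, in the order asked, and still so for the second after the job is handed in, while the arm keeps its last pose, push and grip.
It also fails if it takes over 51 s, if anything falls off the work surface, if the arm or the gripper's body presses on something with over 40 N, if the wrist force passes 120 N, or if a joint passes its speed limit or range.

### The arm

A 7-joint arm with a two-finger parallel gripper is mounted at the origin on the work surface. World frame = base frame: x ahead of the robot, y to its left, z up, the work surface at z = 0. Lengths are in m, angles in rad, forces in N, time in s.
With the tool pointing down it reaches from about 0.425 to 0.95 m from the base axis. Payload 4.7 kg.
Tool frame: the origin (TCP) lies between the finger pads; the fingertips stand 25 mm ahead of it and the grasp point (between the pads) lies 6 mm ahead of it; x points along the fingers, z is the direction in which the jaws open and shut, and the axes are right-handed (so a half turn about x gives the same grasp; the last joint's range is limited). The gripper opens to 85 mm and grips with 20 to 120 N. Pads are 22 mm wide; open, the fingers measure 114 mm over their backs; the gripper's body (76 mm by 85 mm) begins 54 mm behind the grasp point. The pads swing forward as they close: fully open they stand 13 mm farther back than shut.
Start: joints at [-1.143, 0.469, -0.049, 1.532, 0.024, 1.141, -0.082], TCP at [0.298, 0.606, 0.256] pointing down, gripper open.
Joint ranges: [-2.59, 2.59], [-0.33, 1.99], [-1.39, 1.29], [0.1, 2.45], [-1.04, 4.18], [0.21, 1.99], [-2.66, 2.66]. Speed limits (rad/s): [2.57, 2.57, 3.14, 3.14, 3.14, 3.14, 3.14].

### API

Orientations are given as a 3x3 rotation matrix whose columns are the frame's x, y, z axes.
In Python, from rig import * gives the robot as it stands. Calls block until the motion is done:
- movep(position, orientation): joint-space move of the TCP to a pose.
- move_l(position, attitude=None, feed=0.15, until_force=None): straight line of the TCP; attitude=None keeps the orientation; feed is the mean speed in m/s. With until_force (N) it stops when the force on the tool has changed by that much, and returns True; else False.
- move_joints(angles): joint-space move.
- command_gripper(opening, newtons=None): finger opening in m; newtons is the grip in N (None keeps the last); returns when the fingers have stopped.
- sleep(seconds).
- inverse_kinematics(position, orientation): joint angles nearest the present ones, or None.
- sense(): the state.
- camera(name): name is "side" or "top"; returns (picture, depth): 384x512x3 uint8, red, green, blue; 384x512 float32, m along the optical axis (not along the pixel's ray), 0 where there is no reading.
- camera_params(name): a dict with "K" (3x3 intrinsics, pixels), "position" and "rotation" of the camera in the world. Camera axes: x right, y down, z forward; pixel columns grow to the right and rows downward; lengths in m; the calibration is good to about 2 mm. A picture is of the moment at which its call begins. camera_params takes no time and is no camera call.
A pose or a line that the arm cannot do raises Unreachable and nothing moves.
- finish_job(): hands the job in, once; it reports no verdict.
The state is a dict: "time_s": time; "joint_pos": joint angles; "qd": joint speeds; "joint_efforts": joint torques, N m; "position": TCP position; "tcp_rot": TCP orientation; "wrist_force": force on the tool from outside, world axes, zero at the start; "ft_torque": the same for the moment, N m; "finger_gap": finger opening in m.
Only numpy, scipy, OpenCV 4.12 (cv2) and the standard library are available. Lean on these libraries where they do the work, as an engineer would, in place of code of your own. Each camera call takes 0.05 s, during which the arm holds its last target.

## Working session

There is one attempt and no reset: what is moved stays moved. The work goes in short steps, each a Python script; the robot and the scene stay as the last script left them, time stands still between calls to the robot, and variables do not carry over. Pictures are saved under pics/ and viewed, and the job is handed in when it is done.

```bash
mkdir -p pics; ls; python3 - <<'E'
from rig import *
import cv2, numpy as np
np.set_printoptions(precision=4,suppress=True)
for n in ("top","side"):
    p,d=camera(n); cv2.imwrite(f"pics/{n}0.png",cv2.resize(p[:,:,::-1],(768,576),interpolation=cv2.INTER_CUBIC)); np.savez(f"{n}0.npz",p=p,d=d)
    print(n,camera_params(n))
s=sense(); print(s)
E
```

```text
pics
top {'K': array([[483.8926,   0.    , 257.3088],
       [  0.    , 483.8926, 200.0949],
       [  0.    ,   0.    ,   1.    ]]), 'position': array([0.3452, 0.0088, 1.3927]), 'rotation': array([[ 0.0081, -0.9898,  0.1426],
       [-0.9997, -0.011 , -0.0196],
       [ 0.021 , -0.1424, -0.9896]])}
side {'K': array([[405.8711,   0.    , 253.5237],
       [  0.    , 405.8711, 195.9248],
       [  0.    ,   0.    ,   1.    ]]), 'position': array([ 0.0475, -0.672 ,  0.8371]), 'rotation': array([[ 0.8057, -0.4031,  0.434 ],
       [-0.5923, -0.5376,  0.6001],
       [-0.0086, -0.7406, -0.6719]])}
{'time_s': 0.1, 'joint_pos': array([-1.1429,  0.4694, -0.0486,  1.5336,  0.0241,  1.141 , -0.0823]), 'qd': array([-0.0007, -0.0011, -0.0009, -0.0034,  0.0021, -0.0003, -0.0012]), 'joint_efforts': array([  0.0007, -51.1514,  -0.0473, -23.8391,   0.0108,   0.0044,
         0.    ]), 'position': array([0.2975, 0.6054, 0.2554]), 'tcp_rot': array([[-0.0008, -0.8975,  0.441 ],
       [-0.0016,  0.441 ,  0.8975],
       [-1.    , -0.    , -0.0018]]), 'wrist_force': array([0.9804, 0.056 , 0.9902]), 'ft_torque': array([-0.021 , -0.0115,  0.0452]), 'finger_gap': 0.08527991074962236}
```

View pics/top0.png

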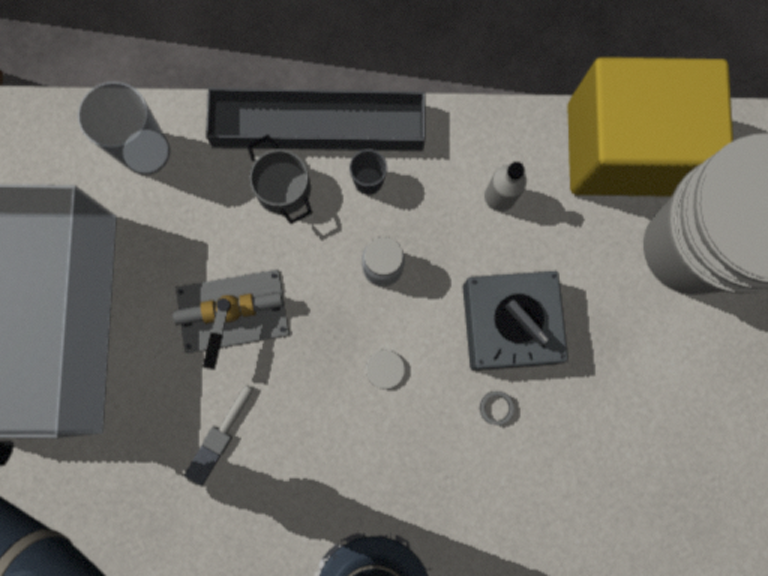

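View pics/side0.png

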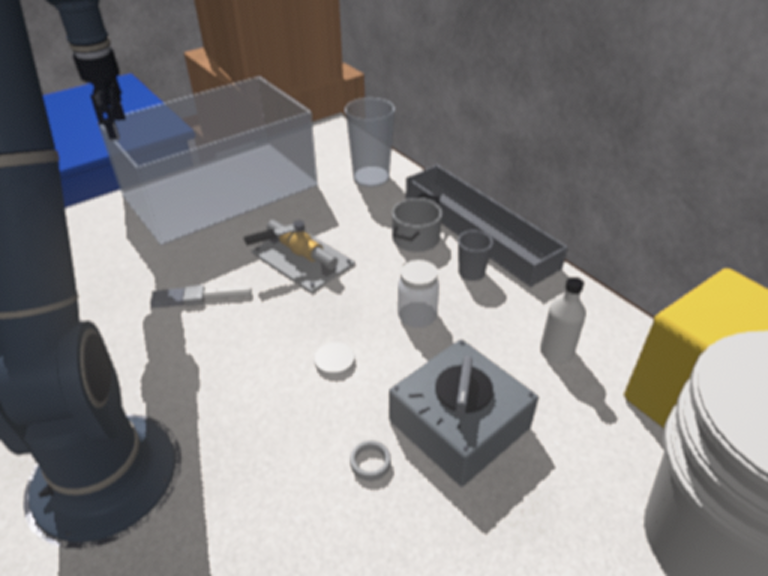

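```bash
cat > h.py <<'E'
from rig import *
import cv2, numpy as np
np.set_printoptions(precision=4,suppress=True)
def ray(n,u,v):
    c=camera_params(n); d=c["rotation"]@np.linalg.inv(c["K"])@np.array([u,v,1.]); return c["position"],d
def atz(n,u,v,z):
    p,d=ray(n,u,v); return p+d*(z-p[2])/d[2]
def crop(n,src,u0,v0,u1,v1,k,out):
    p=src[v0:v1,u0:u1,::-1]; cv2.imwrite(out,cv2.resize(p,None,fx=k,fy=k,interpolation=cv2.INTER_CUBIC))
def down(th):  # jaw dir z at angle th in xy, x down
    z=np.array([np.cos(th),np.sin(th),0]); x=np.array([0,0,-1.]); return np.column_stack([x,np.cross(z,x),z])
E
python3 - <<'E'
from h import *
t=np.load("top0.npz"); s=np.load("side0.npz")
crop("top",t["p"],110,170,200,260,8,"pics/tv.png")
crop("top",t["p"],300,170,390,260,8,"pics/td.png")
crop("side",s["p"],150,130,250,200,8,"pics/sv.png")
# height map via depth
for n,f in(("top",t),("side",s)):
    c=camera_params(n);d=f["d"];v,u=np.mgrid[:384,:512]
    P=np.stack([u,v,np.ones_like(u)],-1)@np.linalg.inv(c["K"]).T*d[...,None]@c["rotation"].T+c["position"]
    np.save(n+"P.npy",P)
    print(n,(d==0).mean())
P=np.load("topP.npy")
for (u,v) in [(40,200),(60,200),(70,150),(75,250),(152,203),(143,234),(347,212),(360,225),(300,300),(260,170)]: print(u,v,P[v,u])
E
```

```text
top 0.004048665364583333
side 0.003936767578125
40 200 [0.5385 0.6053 0.0048]
60 200 [0.5255 0.5104 0.1024]
70 150 [0.6742 0.51   0.0558]
75 250 [ 0.3967  0.4985 -0.0002]
152 203 [0.522  0.2682 0.0883]
143 234 [0.4372 0.2871 0.097 ]
347 212 [ 0.4981 -0.2534  0.1288]
360 225 [ 0.4639 -0.2867  0.1305]
300 300 [ 0.2617 -0.1418  0.0017]
260 170 [ 0.6119 -0.0232  0.1119]
```

View pics/tv.png

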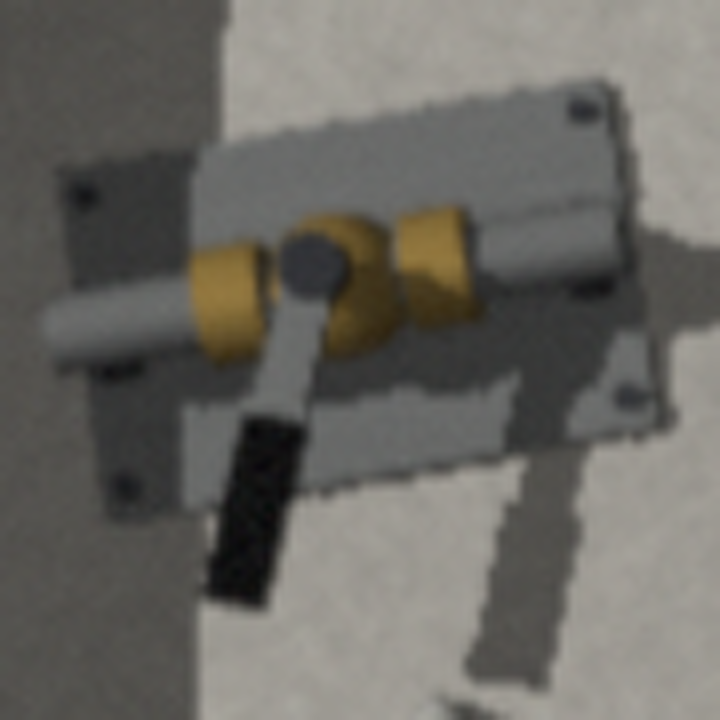

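View pics/td.png

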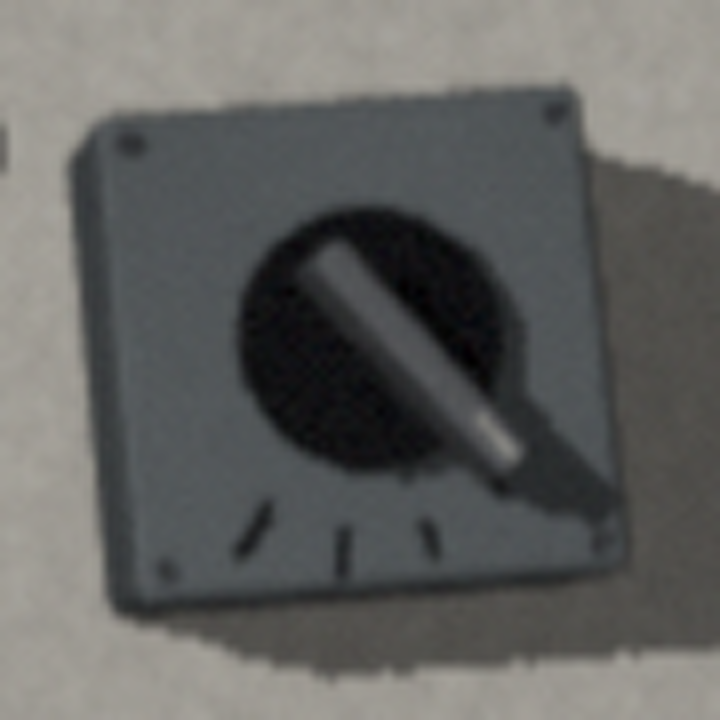

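View pics/sv.png

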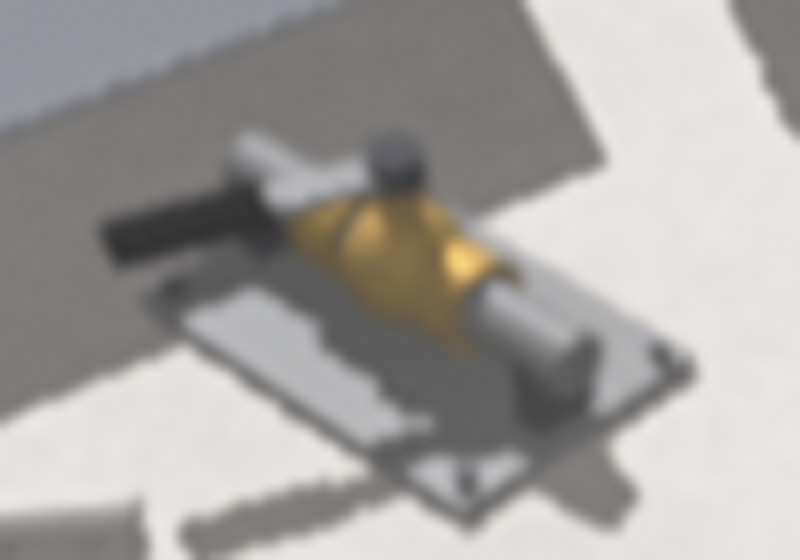

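```bash
python3 - <<'E'
from h import *
def c(n,u0,v0,X,Y,z): return atz(n,u0+(X+.5)/8-.5,v0+(Y+.5)/8-.5,z)
def ang(v): return np.degrees(np.arctan2(v[1],v[0]))
V=lambda X,Y,z:c("top",110,170,X,Y,z)
b=np.array([V(*p,.008) for p in[(83,195),(583,110),(632,397),(127,490)]]); print("vbolts",b.mean(0),np.linalg.norm(b-np.roll(b,-1,0),axis=1))
print("pipe dir",ang(b[0]-b[1]),ang(b[3]-b[2]),"x",ang(b[0]-b[3])+90,ang(b[1]-b[2])+90)
k=np.array([(58,170),(612,82),(668,428),(110,518)]);k=np.array([V(*p,.008) for p in k]);print("corners",k.mean(0),np.linalg.norm(k-np.roll(k,-1,0),axis=1),ang(k[0]-k[1]),ang(k[3]-k[2]))
sl=np.array([V(*p,.092) for p in[(247,415),(307,425),(268,607),(207,597)]]); g=sl.mean(0);print("sleeve",g,np.linalg.norm(sl-np.roll(sl,-1,0),axis=1),ang(sl[3]-sl[0]),ang(sl[2]-sl[1]))
for z in(.095,.1,.105):print("knob",V(313,265,z),np.linalg.norm((g-V(313,265,z))[:2]),ang(g-V(313,265,z)))
S=lambda X,Y,z:c("side",150,130,X,Y,z)
D=lambda X,Y,z:c("top",300,170,X,Y,z)
b=np.array([D(*p,.085) for p in[(131,144),(555,112),(603,542),(167,570)]]); print("dbolts",b.mean(0),np.linalg.norm(b-np.roll(b,-1,0),axis=1))
print(ang(b[0]-b[1]),ang(b[3]-b[2]),ang(b[0]-b[3])+90,ang(b[1]-b[2])+90)
a=b.mean(0)
for p,q in[((268,502),(240,557)),((346,528),(343,577)),((424,521),(435,557))]:
    print("tick",ang(D(*p,.085)-a),ang(D(*q,.085)-a),np.linalg.norm(D(*p,.085)-D(*q,.085)))
w0,w1=D(325,250,.134),D(510,460,.134); print("wing",w0,w1,np.linalg.norm(w0-w1),ang(w1-w0)); u=(w1-w0)/np.linalg.norm(w1-w0); print(w0+u*.033)
P=np.load("topP.npy")
M=(P[...,2]>.12)&(P[...,2]<.15)&(abs(P[...,0]-.5)<.12)&(abs(P[...,1]+.26)<.12)
q=P[M]; print(M.sum(),np.median(q,0)); m=q.mean(0);vv=np.linalg.svd((q-m)[:,:2])[2][0];print(m,ang(vv),np.ptp((q-m)[:,:2]@vv))
for (name,P) in(("top",P),("side",np.load("sideP.npy"))):
  M=(P[...,2]>.075)&(P[...,2]<.12)&(abs(P[...,0]-.48)<.12)&(abs(P[...,1]-.28)<.1); q=P[M];print(name,M.sum(),q.mean(0))
  # tank wall
  M=(P[...,2]>.03)&(P[...,1]>.38)&(P[...,1]<.7)&(P[...,0]>.3)&(P[...,0]<.75);q=P[M];print(M.sum(),q.min(0),q.max(0))
E
```

```text
vbolts [0.5222 0.2775 0.008 ] [0.1815 0.1062 0.1818 0.1081]
pipe dir 100.53155601329928 101.13158179476115 x 101.04435485421683 101.2056756329304
corners [0.5218 0.2754 0.008 ] [0.201  0.1278 0.2001 0.1275] 99.90986308046696 99.81903415478946
sleeve [0.4391 0.2916 0.092 ] [0.0204 0.0619 0.0206 0.062 ] 170.06086337320826 170.23325204171147
knob [0.5218 0.2758 0.095 ] 0.0842383992860518 169.15512253363713
knob [0.5211 0.2748 0.1   ] 0.08377121468683185 168.37648703423997
knob [0.5205 0.2737 0.105 ] 0.08331967289089556 167.58926535426176
dbolts [ 0.5031 -0.2572  0.085 ] [0.1472 0.1486 0.1489 0.1464]
95.02475693491645 94.1858980480064 94.25450631228671 94.89491312384006
tick 148.72991146481846 149.63689597862904 0.02112485868583493
tick 173.46977438462503 173.88691904395554 0.016643680557354417
tick -162.61217583635872 -162.8328072191537 0.012659043012891448
wing [ 0.527  -0.2348  0.134 ] [ 0.4582 -0.2945  0.134 ] 0.09107579556227031 -139.06615601003514
[ 0.5021 -0.2564  0.134 ]
219 [ 0.49   -0.2656  0.1323]
[ 0.4903 -0.2659  0.1318] -138.61310225217875 0.0931129720158341
top 386 [0.4673 0.2869 0.0907]
5160 [0.3001 0.5067 0.0301] [0.7077 0.6991 0.2076]
side 250 [0.468  0.2828 0.0884]
6063 [0.3    0.5003 0.03  ] [0.7102 0.7    0.4993]
```

```bash
cat >> h.py <<'E'
VA=np.array([.5215,.2755]); VY=np.radians(10.4)
DA=np.array([.5027,-.2570]); DY=np.radians(4.6)
def vp(q,r=.085,z=.091,flip=0):
    a=np.pi+VY-q; return np.array([*(VA+r*np.array([np.cos(a),np.sin(a)])),z]), down(a-np.pi/2+flip*np.pi)
def dp(q,r=.048,z=.130,flip=0):
    a=np.pi+DY+.64-q; return np.array([*(DA+r*np.array([np.cos(a),np.sin(a)])),z]), down(a-np.pi/2+flip*np.pi)
E
python3 - <<'E'
from h import *
print("tank",)
P=np.load("topP.npy"); M=(P[...,1]>.47)&(P[...,1]<.62)&(P[...,2]>.15)&(P[...,2]<.3);print(P[M].min(0),P[M].max(0))
for f in(0,1):
    for q in(.365,.785):print("v",f,q,inverse_kinematics(*vp(q,flip=f)),inverse_kinematics(*vp(q,z=.3,flip=f)))
    for q in(0,.6,1.28):print("d",f,q,inverse_kinematics(*dp(q,flip=f)),inverse_kinematics(*dp(q,z=.3,flip=f)))
E
```

```text
tank
[0.253  0.4702 0.15  ] [0.896  0.6194 0.2999]
v 0 0.365 [-0.6394  0.4403 -0.0343  2.0348  0.0236  0.6668  0.6982] [-0.6647  0.1869 -0.0024  1.8296  0.0005  1.1251  0.72  ]
v 0 0.785 [-0.7242  0.4768  0.0338  1.9694 -0.0242  0.6957  0.2917] [-0.7525  0.2354  0.066   1.7689 -0.0169  1.1378  0.286 ]
d 0 0 [ 1.2049  0.6232 -0.9918  1.9182  0.6409  0.9561  2.1967] [ 1.3481  0.4556 -1.1695  1.7361  0.4413  1.2479  2.361 ]
d 0 0.6 [-0.1008  0.4533  0.7025  2.0412 -0.4106  0.7878  2.5389] [-0.3782  0.2653  1.0086  1.8695 -0.2466  1.14    2.41  ]
d 0 1.28 [-0.125   0.4259  0.6465  2.0586 -0.3657  0.7697  1.7566] [-0.3758  0.2184  0.9038  1.885  -0.1896  1.1272  1.6096]
v 1 0.365 [-1.102   0.4914  0.5623  2.061  -0.4032  0.6961 -2.0329] [-1.1703  0.1979  0.5931  1.8559 -0.1222  1.1238 -2.2876]
v 1 0.785 [-1.4561  0.7689  1.1075  2.0085 -0.8752  0.9446 -2.0549] [-1.5421  0.3856  1.1219  1.8073 -0.3743  1.1856 -2.4784]
d 1 0 [-0.2291  0.5937  0.9755  1.9966 -0.6376  0.8917  0.2415] [-0.3251  0.3326  1.0316  1.8205 -0.31    1.1637 -0.043 ]
d 1 0.6 [-0.3113  0.5817  1.0306  2.0505 -0.657   0.8811 -0.3573] [-0.4212  0.2853  1.0738  1.871  -0.275   1.1462 -0.6997]
d 1 1.28 [-0.3118  0.512   0.9187  2.0672 -0.5572  0.8277 -1.1919] [-0.5291  0.2783  1.1251  1.8901 -0.2759  1.1437 -1.4332]
```

```bash
python3 - <<'E'
from h import *
s=sense(); p=s["position"].copy(); p[2]=.38; move_l(p)
p,R=vp(.365,z=.20); movep(p,R)
command_gripper(.055,30)
print(sense()["time_s"],sense()["position"],p)
for n in("top","side"):
    im,_=camera(n); np.save(n+"1.npy",im)
    (crop(n,im,100,160,230,260,6,"pics/t1.png") if n=="top" else crop(n,im,110,60,250,200,4,"pics/s1.png"))
E
```

```text
2.925 [0.4379 0.2913 0.2001] [0.4379 0.291  0.2   ]
```

View pics/s1.png

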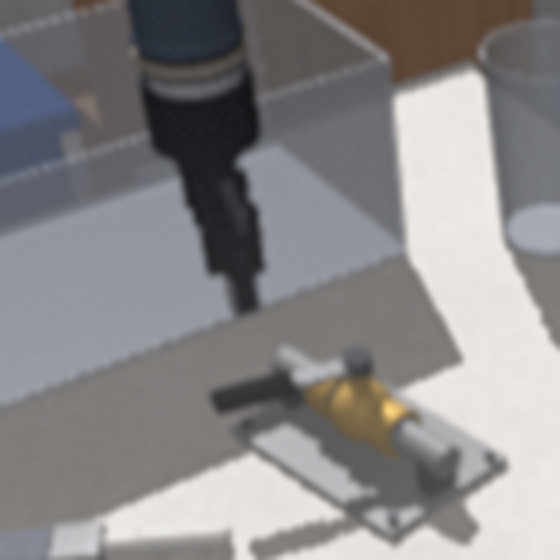

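View pics/t1.png

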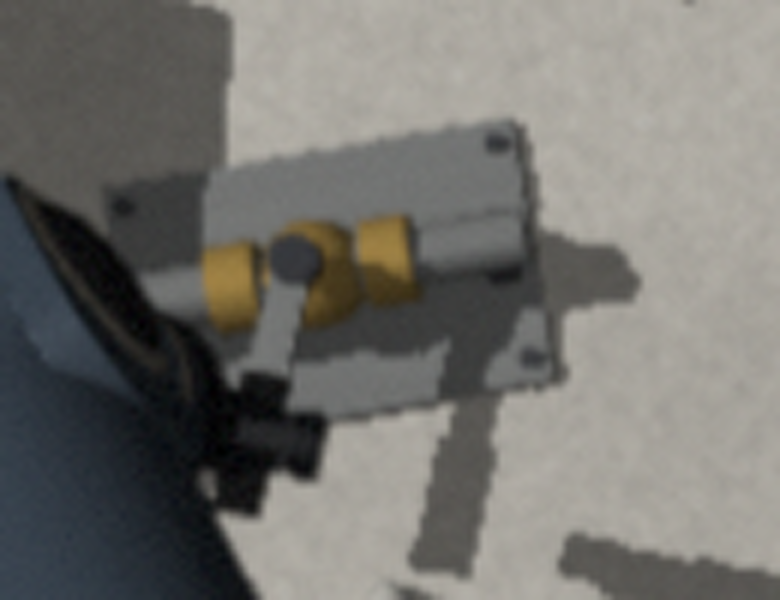

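The gripper is centred above the sleeve, with its fingers around (265,440) in the top crop. I'll go down, grip it, and turn the lever.

```bash
python3 - <<'E'
from h import *
p,R=vp(.365); hit=move_l(p,R,feed=.08,until_force=10); s=sense(); print(hit,s["position"],s["wrist_force"])
if not hit:
    command_gripper(0.0,30); s=sense(); print(s["finger_gap"],s["wrist_force"],s["time_s"])
    for q in np.linspace(.365,.80,6)[1:]:
        p,R=vp(q); move_l(p,R,feed=.05); s=sense(); print(q,s["position"]-p,s["wrist_force"],s["ft_torque"][2])
    print(s["time_s"])
E
```

```text
False [0.4382 0.2912 0.0915] [ 0.4876  0.3422 -0.4121]
0.021527058079617495 [-0.5586  1.3477  3.5361] 4.9333
0.452 [0.0002 0.0011 0.0005] [-0.7282  3.6372  2.9813] 0.04228155899402241
0.539 [0.0001 0.001  0.0005] [-1.0727  4.5995  4.7392] 0.18103392510764188
0.626 [-0.      0.0011  0.0005] [-0.9355  3.9586  4.1437] 0.21409983313730652
0.7130000000000001 [-0.0001  0.0013  0.0005] [-1.6946  5.2789  4.2457] 0.214065207779447
0.8 [-0.0001  0.0015  0.0005] [-1.4422  6.0788  4.4227] 0.15371153875123708
6.4333
```

```bash
python3 - <<'E'
from h import *
command_gripper(.055); p,R=vp(.8,z=.30); move_l(p,R,feed=.2)
p,R=dp(0,z=.30,flip=1); 
q=inverse_kinematics(p,R);print(q, sense()["joint_pos"])
import itertools
E
python3 - <<'E'
from h import *
# candidate arm postures: sideways shift base joint first
j=sense()["joint_pos"].copy()
j[0]=.5; move_joints(j); s=sense(); print(s["position"],s["time_s"])
for f in(0,1):
    for q in(0,.6,1.3): print(f,q,inverse_kinematics(*dp(q,flip=f)))
im,_=camera("top"); crop("top",im,110,170,200,260,8,"pics/t2.png")
im,_=camera("side"); crop("side",im,150,130,250,200,8,"pics/s2.png")
E
```

```text
[-0.3179  0.3286  1.02    1.8202 -0.3043  1.1622 -0.0491] [-0.8387  0.2376  0.1698  1.773  -0.0437  1.1372  0.2972]
[ 0.4204 -0.3639  0.2987] 10.4917
0 0 [ 0.7176  0.4316 -0.3057  1.9444  0.1779  0.7913  2.6038]
0 0.6 [ 0.6114  0.3901 -0.2086  2.0015  0.1144  0.7609  2.0261]
0 1.3 [ 0.4726  0.372  -0.1127  2.0252  0.0602  0.7474  1.3144]
1 0 [ 0.3493  0.4129  0.1622  1.9663 -0.0933  0.7694 -0.2853]
1 0.6 [ 0.2432  0.3849  0.2498  2.023  -0.1367  0.7493 -0.8747]
1 1.3 [ 0.1     0.3803  0.3498  2.0466 -0.1888  0.7447 -1.5843]
```

View pics/t2.png

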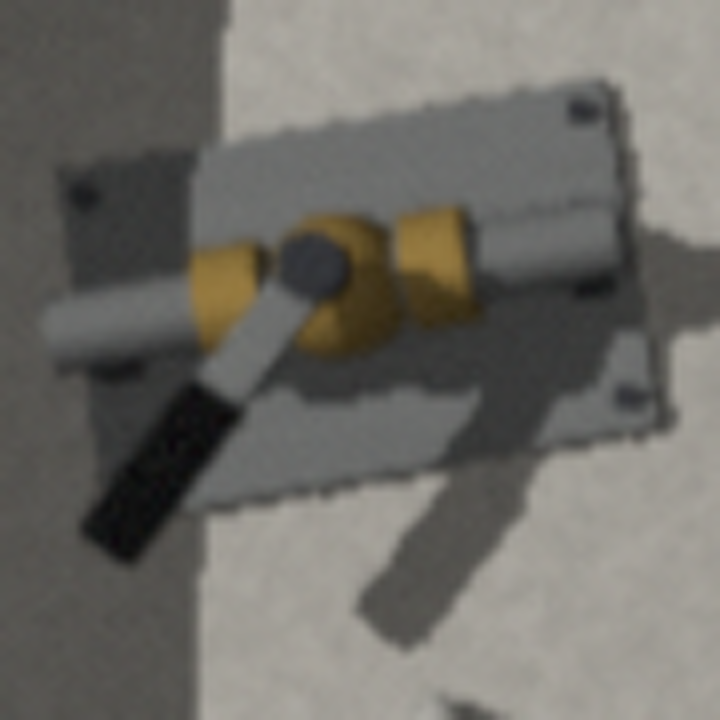

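```bash
python3 - <<'E'
from h import *
V=lambda X,Y,z:atz("top",110+(X+.5)/8-.5,170+(Y+.5)/8-.5,z)
sl=np.array([V(*p,.092) for p in[(193,380),(245,407),(130,567),(80,532)]]);g=sl.mean(0)
A=lambda v:np.degrees(np.arctan2(v[1],v[0]))
print(g,A(g[:2]-VA),A(sl[3]-sl[0]),A(sl[2]-sl[1]),"q",190.4-A(g[:2]-VA),np.linalg.norm(g[:2]-VA))
E
```

```text
[0.452  0.3239 0.092 ] 145.15425982374464 145.53011547473145 146.36540971993 q 45.24574017625537 0.08469049498909852
```

The picture shows the lever at about 45° (sleeve from (220,392) to (105,550) in the crop). The dial is next.

```bash
python3 - <<'E'
from h import *
p,R=dp(0,z=.22,flip=1); movep(p,R); command_gripper(.05,60)
im,_=camera("top"); crop("top",im,290,150,400,250,7,"pics/t3.png")
im,_=camera("side"); crop("side",im,230,170,380,330,4,"pics/s3.png"); s=sense();print(s["time_s"],s["position"]-p)
E
```

```text
11.55 [-0.0002 -0.001   0.0007]
```

View pics/t3.png

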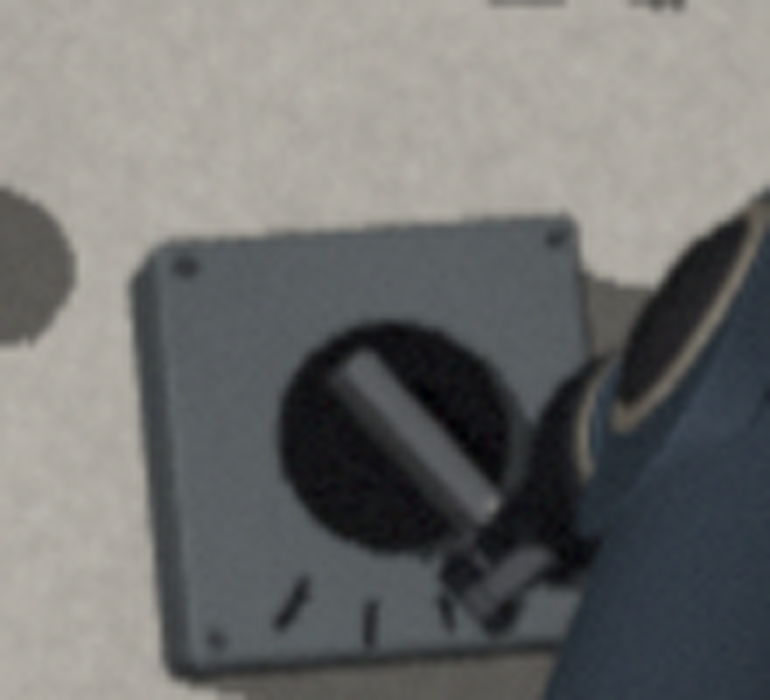

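View pics/s3.png

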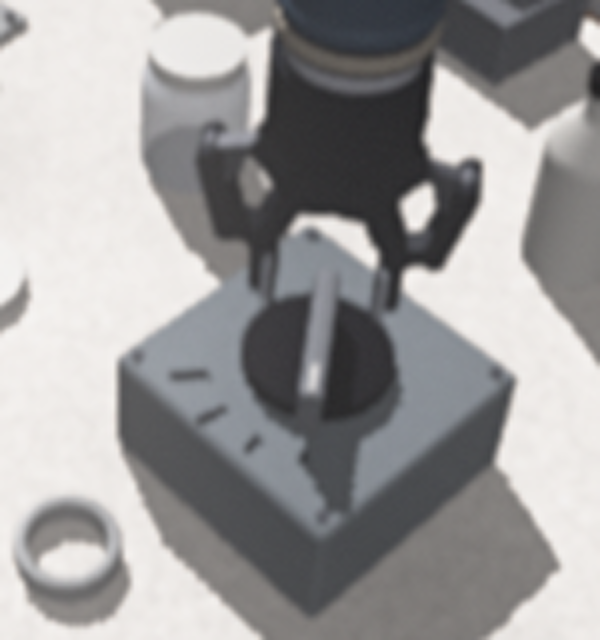

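The open fingers straddle the wing on both sides, at (262,270) and (388,285) in the side crop, and line up with it. I'll go down, grip and turn.

```bash
python3 - <<'E'
from h import *
p,R=dp(0,flip=1); hit=move_l(p,R,feed=.08,until_force=10); s=sense(); print(hit,s["position"]-p,s["wrist_force"])
if not hit:
    command_gripper(0.0,70); s=sense(); print(s["finger_gap"],s["wrist_force"],s["time_s"])
    for q in np.linspace(0,1.27,12)[1:]:
        p,R=dp(q,flip=1); move_l(p,R,feed=.04); s=sense()
        d=s["position"][:2]-DA; qa=np.pi+DY+.64-(np.arctan2(d[1],d[0])%(2*np.pi))
        z=s["tcp_rot"][:,2]; qz=(DY+.64-(np.arctan2(z[1],z[0])-np.pi/2))%np.pi
        print(round(q,3),round(qa,3),round(qz,3),np.linalg.norm(d),s["wrist_force"],s["ft_torque"][2])
    print(s["time_s"],s["finger_gap"])
    im,_=camera("top"); crop("top",im,290,150,400,250,7,"pics/t4.png")
    im,_=camera("side"); crop("side",im,230,170,380,330,4,"pics/s4.png")
E
```

```text
False [ 0.0004 -0.0002  0.0005] [ 0.4041 -0.0217  0.609 ]
0.013185019007879023 [ 0.7826 -2.6447  1.0199] 13.2417
0.115 0.09 0.114 0.04788179676023086 [ 2.1528 -3.8265  1.6833] 0.07875093278056677
0.231 0.208 0.228 0.047733289851920845 [ 2.2699 -3.8659  4.1355] -0.013013311167695888
0.346 0.327 0.344 0.04761147322957695 [ 2.3608 -3.3045  4.4111] -0.11148982285387044
0.462 0.444 0.46 0.047503084022425174 [ 2.2998 -4.1866  4.7831] 0.0872816469879973
0.577 0.561 0.575 0.04741395661209502 [ 2.7747 -4.1276  4.4804] 0.1438003907209543
0.693 0.681 0.691 0.04733689050322004 [ 1.8297 -2.8405  6.0544] -0.03015407885544029
0.808 0.804 0.807 0.04728264691831831 [ 1.52   -2.9512  6.4383] -0.13895306130403504
0.924 0.918 0.921 0.04722879696255638 [ 2.1445 -3.0963  5.5131] 0.2415794665004119
1.039 1.036 1.036 0.047228693724162385 [ 1.6001 -3.2087  6.5472] 0.21507607193413858
1.155 1.157 1.152 0.04722580572920715 [ 2.0706 -3.6791  6.8742] 0.11441862865477796
1.27 1.275 1.267 0.04725342022516769 [ 1.6026 -3.0859  7.3238] 0.20287265026887277
16.45 0.013190868150671812
```

View pics/t4.png

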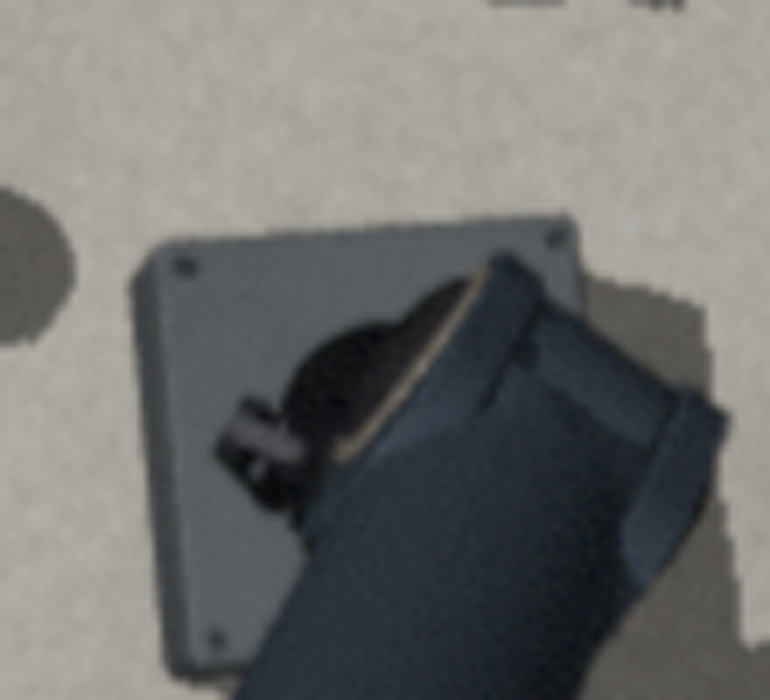

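View pics/s4.png

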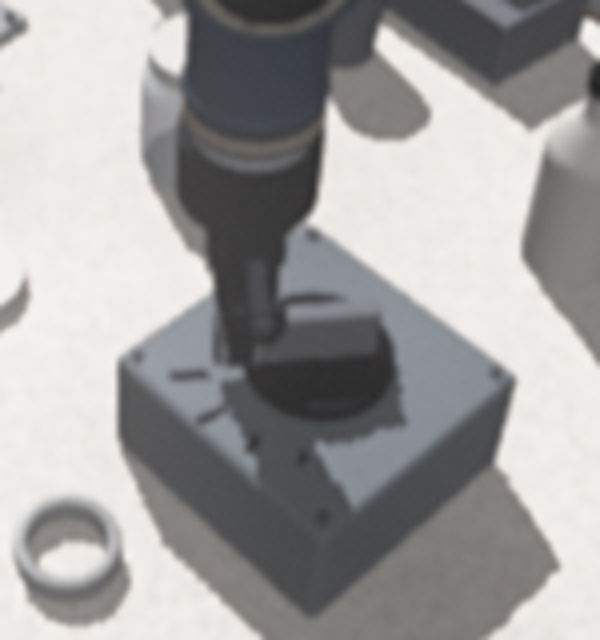

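```bash
python3 - <<'E'
from h import *
im,_=camera("side"); crop("side",im,275,230,340,280,12,"pics/s5.png")
im,_=camera("top"); crop("top",im,110,170,200,260,8,"pics/t5.png"); cv2.imwrite("pics/t6.png",cv2.resize(im[:,:,::-1],(768,576)))
s=sense();print(s["time_s"])
E
```

```text
16.65
```

View pics/s5.png

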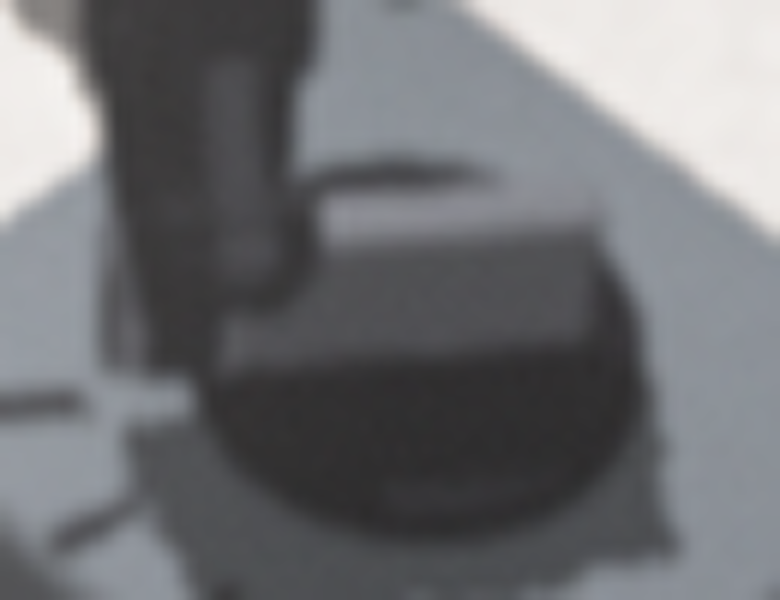

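View pics/t6.png

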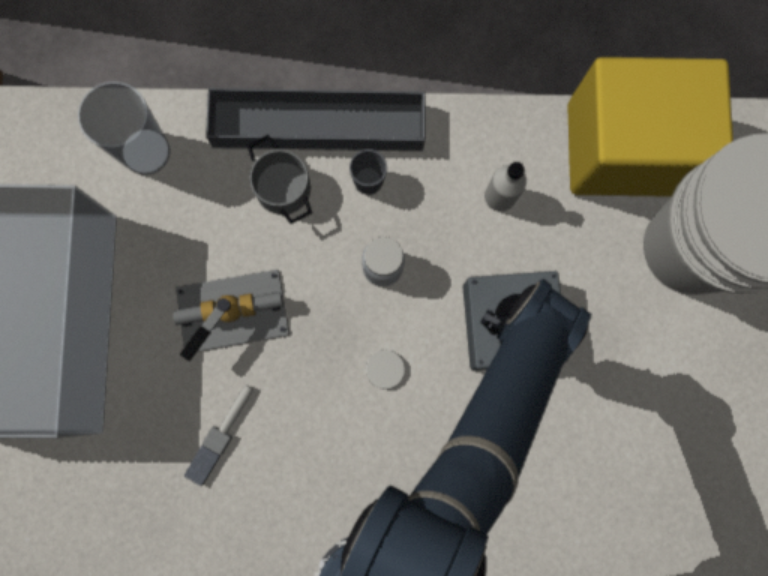

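```bash
python3 - <<'E'
from h import *
S=lambda X,Y,z:atz("side",275+(X+.5)/12-.5,230+(Y+.5)/12-.5,z)
for a,b,z in[((325,247),(585,232),.134),((335,203),(600,193),.134),((245,372),(590,343),.099)]:
    v=S(*a,z)-S(*b,z); an=np.degrees(np.arctan2(v[1],v[0])); print(an,"q",np.radians(180+4.6-an)+.64)
a=np.load("top0.npz")["p"]; im,_=camera("top"); np.save("top7.npy",im)
w=lambda p:cv2.resize(p[245:330,115:180,::-1],None,fx=6,fy=6,interpolation=cv2.INTER_CUBIC)
cv2.imwrite("pics/br.png",np.hstack([w(a),w(im)]))
E
```

```text
147.52370437667685 q 1.2871034330697522
146.07559951011638 q 1.3123776309053856
149.32155850587446 q 1.2557249590446782
```

View pics/br.png

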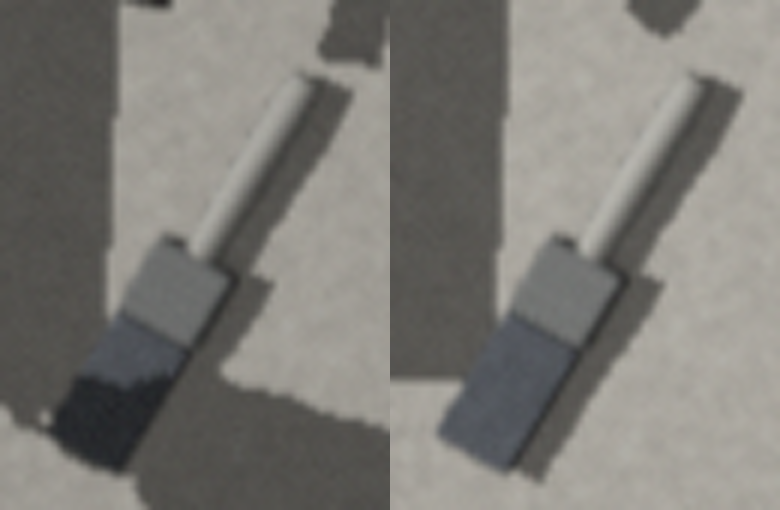

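```bash
python3 - <<'E'
from h import *
sleep(.6); s=sense(); p,R=dp(1.27,flip=1); print(s["position"]-p,s["finger_gap"],s["wrist_force"],s["time_s"]); finish_job()
E
```

```text
[ 0.0007 -0.0002  0.0005] 0.012414010361079754 [ 1.2284 -1.8117  6.3269] 17.3
the job is handed in; nothing more can be done
```

The valve lever is at half open, and I handed the job in at 17.3 s with the gripper holding the dial at its third click.

- **Valve:** I gripped the lever's sleeve and turned it from about 21°. After release, the top camera put it at 45.2°. It looked the same in the later full picture, taken after the dial had been turned.
- **Dial:** I gripped the wing and turned it past the first two clicks. The gripper's pose gives about 1.27 rad, against 1.26 for the third click. Three edge measurements in the side camera gave 1.26, 1.29 and 1.31. They disagree by up to 0.05 rad, but all are close to the third click and below the hard stop at 1.34. After a further 0.6 s hold the gripper was still at its target. The finger gap read 12.4 mm, slightly down from 13.2 mm.
- **Loose things:** The brush matched in an enlarged before/after comparison. The other loose things looked unmoved; the arm hid the steel ring from the top camera, so I checked it in the side view only.
- **Forces:** Wrist force readings, taken between moves, stayed under 10 N.

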